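Lay the breakout box down on its foam service plinth

TASK

The slim black breakout box stands on its end on the bare end of the pink-topped service plinth, its foot against the low metal stop strip. With your fingertips tip it over the strip onto its back on the foam so that its coloured sockets face up, holding it back the whole way down so that it lands gently and is not dropped. Do not grip or lift it, leave it lying flat and square on the foam, and do not disturb the other things on the bench.

Things in the scene. Friction and masses are not known exactly. Their poses are not given: they have to be found in the camera images.
- box: Loose slim black box, 36 mm thick (own x), 105 wide (own y), 200 tall (own z), 0.5 to 0.9 kg, weight evenly spread. Starts upright, own z up. Origin: centre of its foot face. Own +x is the panel side, facing the robot's right at the start; own -x is the plain back, 0 to 3 mm from the stop strip. Wanted: own x up, own z level along the plinth's -x.
- box_top (a point): Centre of the box's upper end face (200 mm along own z from its foot); same axes as the box. The top 50 mm of the panel is bare.
- box_heel (a point): Middle of the box's lower back edge (the edge of its foot that meets the stop strip); same axes as the box.
- box_centre (a point): Middle of the box (100 mm along own z); same axes as the box. Four coloured sockets stand 5 mm proud of the panel, 30 mm above its foot. As the box tips, its back may slide down over the stop strip by 5 to 50 mm, and its foot swings away from the strip.
- block: Fixed service plinth, 175 mm long (own x), 150 wide (own y), own -x roughly to the robot's left. Origin: centre of its underside. Plywood 35 mm high; the box stands on its bare far end. The foam on the rest, and the aluminium strip that ends it at own x = +27.5 mm (the stop), are 45 mm high. Friction about 1. Lying, the box sticks out 30 to 80 mm past the -x end (own x = -87.5 mm), 45 mm above the bench.
- can: Bystander: upright blue and silver spray can, 52 mm across, 165 mm tall, beside the plinth. Origin: centre of its underside.
- jar: Bystander: amber jar with black cap, 54 mm across, 70 mm tall, beside the plinth. Origin: centre of its underside.
- meter: Bystander: yellow multimeter lying on its back, 195 x 92 x 50 mm. Origin: centre of its underside.
- imager: Bystander: dark pistol-shaped thermal imager standing on its foot, 120 x 90 x 195 mm. Origin: centre of its underside.
- tape: Bystander: red roll of tape lying flat, 96 mm across, 19 mm high. Origin: centre of its underside.
- driver: Bystander: screwdriver, 190 mm long, lying on the robot's side of the plinth. Origin: centre of its underside.
- tray: Bystander: grey parts tray, 120 x 85 x 30 mm. Origin: centre of its underside.
Not all that is in view belongs to the job. What is meant by the box is not turquoise, and is the smaller of those in its own colour.

How it is judged:
By the outcome, as a careful person would: the job done as asked, in the order asked, and still so for the second after the job is handed in, with the robot touching nothing.
It also fails if it takes over 48 s, if anything falls off the work surface, if the arm or the gripper's body presses on something with over 40 N, if the wrist force passes 120 N, or if a joint passes its speed limit or range.

ROBOT

A 7-joint arm with a two-finger parallel gripper is mounted at the origin on the work surface. World frame = base frame: x ahead of the robot, y to its left, z up, the work surface at z = 0. Lengths are in mm, angles in rad, forces in N, time in s.
With the tool pointing down it reaches from about 350 to 900 mm from the base axis. Payload 8.1 kg.
Tool frame: the origin (TCP) lies midway between the tips of the shut fingers; the grasp point (between the pads) lies 19 mm behind it (arm.grasp_offset is the distance from the TCP to the grasp point, in mm); z points along the fingers, y is the line along which they close (so a half turn about z gives the same grasp; the last joint's range is limited). The gripper opens to 85 mm and grips with 20 to 120 N. Pads are 22 mm wide; open, the fingers measure 114 mm over their backs; the gripper's body (76 mm by 85 mm) begins 54 mm behind the grasp point. The pads swing forward as they close: fully open they stand 13 mm farther back than shut.
Start: joints at [-1.221, 0.434, 0.025, 1.573, -0.012, 1.134, -0.075], TCP at [273.456, 562.017, 231.323] pointing down, gripper open.
Joint ranges: [-2.62, 2.62], [-0.44, 2.09], [-1.27, 1.32], [0.08, 2.57], [-1.32, 4.46], [0.12, 2], [-2.74, 2.74]. Speed limits (rad/s): [2.22, 2.22, 3.01, 3.01, 3.14, 3.14, 3.14].

INTERFACE

Orientations are given as a 3x3 rotation matrix whose columns are the frame's x, y, z axes.
In Python, from plant import arm gives the robot as it stands. Calls block until the motion is done:
- arm.movep(position, orientation): joint-space move of the TCP to a pose.
- arm.move_straight(position, rotation=None, v=150, guard=None): straight line of the TCP; rotation=None keeps the orientation; v is the mean speed in mm/s. With guard (N) it stops when the force on the tool has changed by that much, and returns True; else False.
- arm.goto_joints(angles): joint-space move.
- arm.set_gripper(opening): finger opening in mm; the grip force is fixed at half the most; returns when the fingers have stopped.
- arm.hold(seconds).
- arm.ik(position, orientation): joint angles nearest the present ones, or None.
- arm.camera(name): name is "side" or "top"; returns a dict with "color" (400x640x3 uint8, red, green, blue), "mtx" (3x3 intrinsics, pixels), "cam_to_world" (4x4, takes a point from camera to world coordinates). Camera axes: x right, y down, z forward; pixel columns grow to the right and rows downward; lengths in mm; the calibration is good to about 2 mm. A picture is of the moment at which its call begins. There is no depth.
A pose or a line that the arm cannot do raises arm.MotionError and nothing moves.
- arm.hand_in(): hands the job in; it is judged then, once.
Readings, each from a call of its own:
- arm.current_t(): time.
- arm.current_joint_positions(): joint angles.
- arm.current_dq(): joint speeds.
- arm.current_joint_torque(): joint torques, N m.
- arm.current_position(): TCP position.
- arm.current_tcp_rot(): TCP orientation.
- arm.current_contact_force(): force on the tool from outside, world axes, zero at the start.
- arm.current_ft_torque(): the same for the moment, N m.
- arm.current_gripper_width(): finger opening in mm.
- arm.current_grasp_force(): force on a finger pad.
Only numpy, scipy, OpenCV 4.12 (cv2) and the standard library are available. Lean on these libraries where they do the work, as an engineer would, in place of code of your own. Each camera call takes 0.05 s, during which the arm holds its last target. There are 200 camera calls.

## Working session

There is one attempt and no reset: what is moved stays moved. The work goes in short steps, each a Python script; the robot and the scene stay as the last script left them, time stands still between calls to the robot, and variables do not carry over. Pictures are saved under pics/ and viewed, at most 10 in all, crops included, and the job is handed in when it is done.

```bash
mkdir -p pics; ls; python3 - <<'E'
from plant import arm
import cv2,numpy as np
for n in("side","top"):
    c=arm.camera(n); cv2.imwrite(f"pics/{n}0.png",c["color"][:,:,::-1]); print(n,c["mtx"].tolist(),np.round(c["cam_to_world"],3).tolist())
    np.savez(f"{n}0.npz",**c)
print(arm.current_t(),arm.current_tcp_rot(),arm.current_gripper_width())
E
```

```text
pics
side [[417.98792178069385, 0.0, 315.3562686462785], [0.0, 417.98792178069385, 199.4156118633415], [0.0, 0.0, 1.0]] [[0.498, 0.533, -0.684, 1458.387], [0.867, -0.321, 0.382, -541.33], [-0.016, -0.783, -0.622, 1005.329], [0.0, 0.0, 0.0, 1.0]]
top [[406.36160282639617, 0.0, 313.9743793928478], [0.0, 406.36160282639617, 208.66298345717945], [0.0, 0.0, 1.0]] [[0.026, -0.985, 0.169, 345.779], [-1.0, -0.027, -0.001, -30.242], [0.005, -0.169, -0.986, 1225.012], [0.0, 0.0, 0.0, 1.0]]
0.1 [[-8.99208794e-01  4.37519443e-01 -5.30847682e-04]
 [ 4.37519743e-01  8.99207707e-01 -1.40486114e-03]
 [-1.37311734e-04 -1.49551983e-03 -9.99998872e-01]] 85.08632725643555
```

View pics/side0.png

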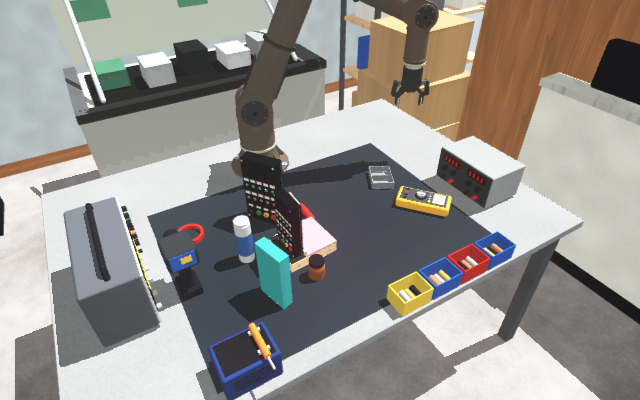

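View pics/top0.png

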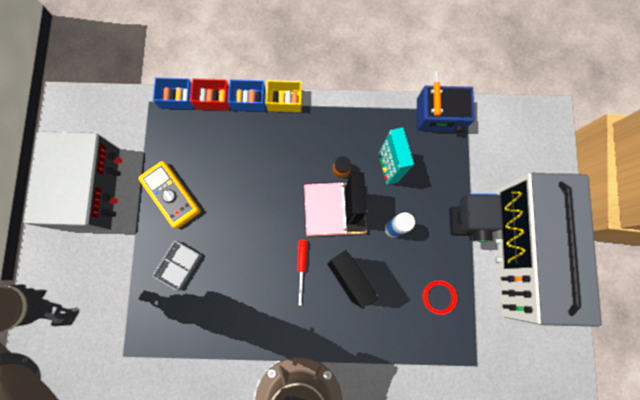

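Candidates: black box at side (262,187) / top (352,278) stands on the bench and is larger. The black box at side (288,222) / top (356,198) is smaller and stands on the pink plinth. The turquoise box at side (273,272) / top (396,156) is ruled out by colour. The one on the plinth fits, and I'll confirm it in a crop.

```bash
python3 - <<'E'
import cv2,numpy as np
s=np.load("side0.npz")["color"][145:285,215:355,::-1];t=np.load("top0.npz")["color"][145:245,290:430,::-1]
a=cv2.resize(s,None,fx=4,fy=4,interpolation=cv2.INTER_CUBIC)
cv2.imwrite("pics/cs.png",a)
b=cv2.resize(t,None,fx=5,fy=5,interpolation=cv2.INTER_CUBIC);cv2.imwrite("pics/ct.png",b)
E
```

```text
(no output)
```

View pics/cs.png

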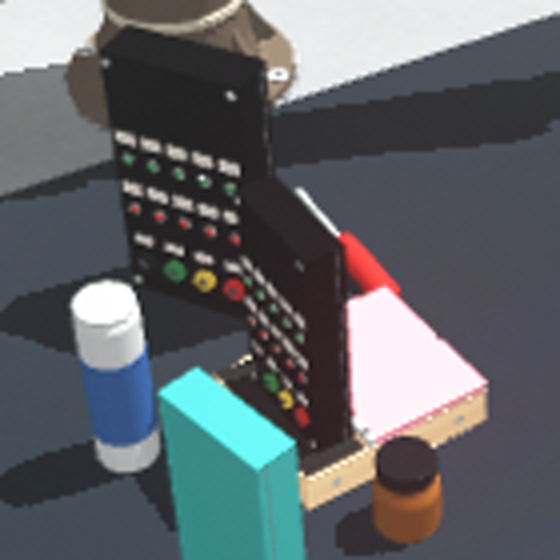

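View pics/ct.png

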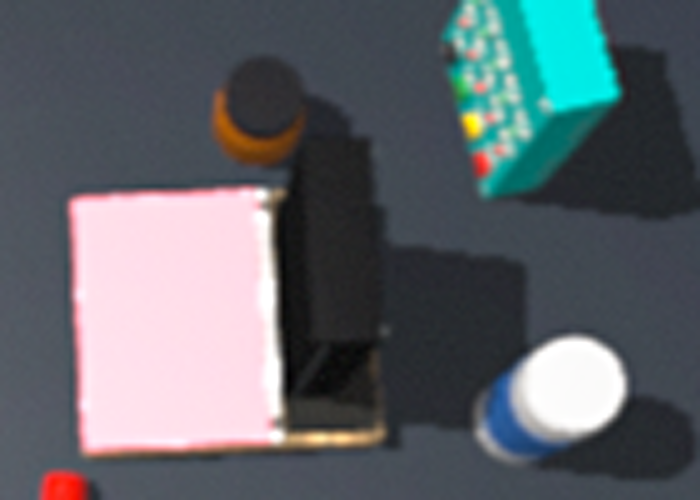

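The crop confirms it: the smaller black box stands on the plinth against the strip, with its panel and sockets facing the robot's right. Next I measure the plinth corners at z=45 and the box top at z=235.

```bash
cat > h.py <<'E'
import numpy as np
from scipy.spatial.transform import Rotation as Ro
def ray(c,px,z):
    T=c["cam_to_world"];d=T[:3,:3]@np.linalg.solve(c["mtx"],[px[0],px[1],1.]);o=T[:3,3]
    return o+d*(z-o[2])/d[2]
E
python3 - <<'E'
from h import *
import cv2
t=dict(np.load("top0.npz"));s=dict(np.load("side0.npz"))
im=t["color"].astype(int)
m=((im[:,:,0]>200)&(im[:,:,1]>150)).astype(np.uint8);m[:175]=0;m[245:]=0;m[:,:295]=0;m[:,:]*=1;m[:,348:]=0
r=cv2.minAreaRect(cv2.findNonZero(m)); print("foam+strip",r)
for p in cv2.boxPoints(r): print(p,ray(t,p,45).round(1))
f=lambda x,y:(290+(x+.5)/5-.5,145+(y+.5)/5-.5)
for p in[(305,137),(370,137),(378,340),(318,340)]: print("box top(top)",ray(t,f(*p),235).round(1))
g=lambda x,y:(215+(x+.5)/4-.5,145+(y+.5)/4-.5)
for p in[(245,195),(284,177),(346,242),(312,262)]: print("box top(side)",ray(s,g(*p),235).round(1))
for n,p in dict(foamFL=(487,383),foamNL=(385,290)).items(): print(n,ray(s,g(*p),45).round(1))
for n,p in dict(sockfoot=(318,440),foot2=(350,430)).items(): print(n,ray(s,g(*p),35).round(1))
b=(im.max(2)<32).astype(np.uint8); b[:,:340]=0;b[:,376:]=0;b[:165]=0;b[245:]=0
# jar, can, meter
for n,p,z in [("jar",(342,167),70),("can",(404,222),165),("meter corners",(202,218),50),("meter2",(170,160),50),("big box top",(330,255),300),("bigtop2",(375,292),300),("driver",(302,240),20),("driver2",(300,304),5)]: print(n,ray(t,p,z).round(0))
from plant import arm
c0=arm.current_joint_positions()
for th in range(0,91,15):
    a=np.radians(th); z=np.array([0,-np.sin(a),-np.cos(a)])
    for sg in(1,-1):
        x=np.array([-sg,0,0.]); R=np.c_[x,np.cross(z,x),z]
        P=np.array([430,-100+45*0,45])+np.array([0,np.sin(a),np.cos(a)])*155+np.array([0,-np.cos(a),np.sin(a)])*18
        q=arm.ik(P,R); print(th,sg,P.round(),None if q is None else np.round(q,2))
E
```

```text
foam+strip ((324.93896484375, 208.7172088623047), (50.70445251464844, 39.95472717285156), 87.27368927001953)
[303.77835 184.3439 ] [620.6   1.2  45. ]
[343.68784 182.44345] [ 629.7 -117.5   45. ]
[346.09958 233.09052] [ 478.3 -126.6   45. ]
[306.1901  234.99097] [469.6 -10.4  45. ]
box top(top) [ 611.4 -120.4  235. ]
box top(top) [ 612.3 -153.1  235. ]
box top(top) [ 509.  -157.6  235. ]
box top(top) [ 508.2 -128.   235. ]
box top(side) [ 524.1 -156.4  235. ]
box top(side) [ 519.1 -120.9  235. ]
box top(side) [ 613.  -117.6  235. ]
box top(side) [ 620.4 -149.4  235. ]
foamFL [625.4  -0.7  45. ]
foamNL [480.8 -15.4  45. ]
sockfoot [ 602.8 -146.    35. ]
foot2 [ 606.1 -118.7   35. ]
jar [ 670. -110.   70.]
can [ 498. -269.  165.]
meter corners [511. 295.  50.]
meter2 [683. 403.  50.]
big box top [399. -70. 300.]
bigtop2 [ 319. -172.  300.]
driver [457.   2.  20.]
driver2 [271.   2.   5.]
0 1 [ 430. -118.  200.] [-0.44  0.19  0.7   2.07 -0.15  0.93  1.91]
0 -1 [ 430. -118.  200.] [-0.7   0.25  1.04  2.08 -0.27  0.95 -1.08]
15 1 [430. -77. 199.] [-0.48  0.16  0.36  2.1   0.25  0.93  1.29]
15 -1 [430. -77. 199.] [-0.87  0.19  0.83  2.13  0.15  0.9  -1.71]
30 1 [430. -38. 188.] [-0.59  0.27  0.18  2.1   0.5   1.06  0.85]
30 -1 [430. -38. 188.] [-1.04  0.32  0.76  2.13  0.34  0.96 -2.09]
45 1 [430.  -3. 167.] [-0.74  0.46  0.13  2.07  0.61  1.2   0.56]
45 -1 [430.  -3. 167.] [-1.17  0.55  0.74  2.1   0.39  1.03 -2.29]
60 1 [430.  25. 138.] [-0.85  0.69  0.12  1.99  0.65  1.34  0.39]
60 -1 [430.  25. 138.] [-1.25  0.82  0.72  2.03  0.38  1.11 -2.4 ]
75 1 [430.  45. 103.] [-0.94  0.94  0.15  1.9   0.64  1.47  0.29]
75 -1 [430.  45. 103.] [-1.3   1.09  0.7   1.93  0.35  1.22 -2.47]
90 1 [430.  55.  63.] [-0.99  1.2   0.18  1.77  0.64  1.61  0.24]
90 -1 [430.  55.  63.] [-1.32  1.36  0.69  1.8   0.33  1.35 -2.5 ]
```

Plinth yaw is about 4°, the strip edge point is near (563,-121,45), and the box top centre is near (564,-139,235). I'll straddle the top with the fingers open and turn the tool with the box, so the front finger holds it back on the way down.

```bash
cat >> h.py <<'E'
from plant import arm
psi=np.radians(4.2)
e=np.array([-np.sin(psi),np.cos(psi),0]);Z=np.array([0,0,1.])
E0=np.array([563,-121,45.])
def pose(th,s=10,L=35,al=None,dn=0):
    """TCP pose: box tilt th deg, slide s, overlap L, tool tilt al, dn = offset towards panel"""
    a=np.radians(th);u=e*np.sin(a)+Z*np.cos(a);n=-e*np.cos(a)+Z*np.sin(a)
    b=np.radians(th if al is None else al);z=-(e*np.sin(b)+Z*np.cos(b))
    y=e*np.cos(b)-Z*np.sin(b)
    return E0+u*(200-s-L)+n*(18+dn),np.c_[np.cross(y,z),y,z]
def st(*a): print(*a,"t%.1f"%arm.current_t(),"F",np.round(arm.current_contact_force(),1),"tcp",np.round(arm.current_position(),1),flush=True)
def snap(n):
    import cv2
    out=[]
    for c in("side","top"):
        d=arm.camera(c);np.savez(f"{n}_{c}.npz",**d);out.append(d["color"][...,::-1])
    a=out[0][140:300,200:380];b=out[1][120:280,240:420]
    cv2.imwrite(f"pics/{n}.png",np.hstack([cv2.resize(v,(400,356),interpolation=cv2.INTER_CUBIC) for v in(a,b)]))
E
python3 - <<'E'
from h import *
for th in range(0,91,15): 
    q=arm.ik(*pose(th)); print(th,None if q is None else np.round(q,2))
p,R=pose(0); st()
arm.move_straight([300,540,330],v=250)
p[2]=310; arm.movep(p,R); st("above"); snap("hover")
E
```

```text
0 [-0.27  0.43  0.59  1.76 -0.27  1.04  2.06]
15 [-0.33  0.37  0.32  1.83  0.18  0.96  1.51]
30 [-0.48  0.43  0.22  1.86  0.5   1.03  1.07]
45 [-0.63  0.57  0.19  1.86  0.68  1.17  0.77]
60 [-0.75  0.76  0.18  1.82  0.77  1.32  0.56]
75 [-0.83  0.99  0.19  1.74  0.81  1.47  0.43]
90 [-0.88  1.23  0.22  1.63  0.82  1.61  0.36]
t0.1 F [-0.2  1.1 -0.1] tcp [273.3 561.6 230.6]
above t3.2 F [-0.7  1.1 -0.2] tcp [ 564.6 -137.9  309.8]
```

View pics/hover.png

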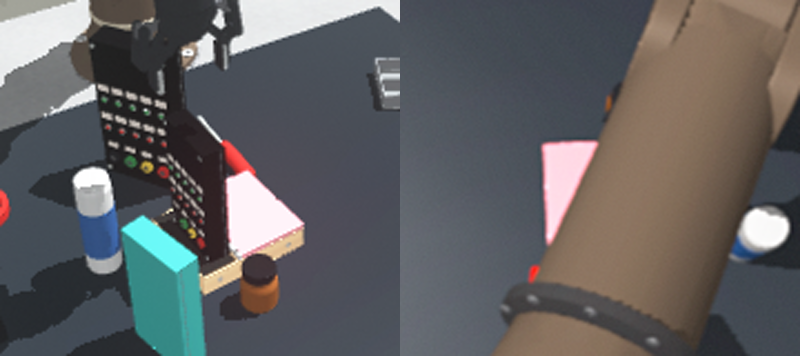

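Side view: the open gripper, fingertips near crop (155,85) and (228,60), is above the box top near (200,130). The top view is blocked by the arm. I'll descend under a guard.

```bash
python3 - <<'E'
from h import *
p,R=pose(0)
print(arm.move_straight(p,R,v=80,guard=6)); st("down")
arm.set_gripper(50); st("50"); print(arm.current_gripper_width())
import cv2
d=arm.camera("side");np.savez("strad.npz",**d)
cv2.imwrite("pics/strad.png",cv2.resize(d["color"][130:280,210:350,::-1],None,fx=4,fy=4,interpolation=cv2.INTER_CUBIC))
E
```

```text
False
down t4.9 F [ 0.  -0.7  0.7] tcp [ 564.6 -139.1  200.5]
50 t5.3 F [-0.2  0.5  0.6] tcp [ 564.3 -139.   200. ]
49.87919405962461
```

View pics/strad.png

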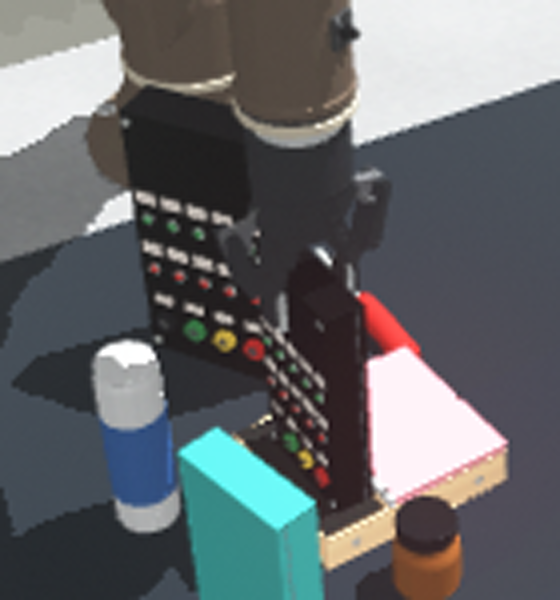

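The fingers straddle the box top with no contact. Now I narrow to 44 mm (the box is 36) and tip slowly past balance.

```bash
python3 - <<'E'
from h import *
arm.set_gripper(44); st("44"); print(arm.current_gripper_width(),arm.current_grasp_force())
for th in (4,8,12,16,20,25,30):
    p,R=pose(th); arm.move_straight(p,R,v=30); st(th,arm.current_grasp_force())
arm.hold(.2); snap("t30")
E
```

```text
44 t5.6 F [-0.2 -0.4  0.5] tcp [ 564.3 -139.   200. ]
43.88163301926858 0.0
4 0.16361036337912083 t6.1 F [ 0.5 -1.  -0.5] tcp [ 563.5 -128.   200.9]
8 0.09717016015201807 t6.6 F [-0.1 -0.9  0.1] tcp [ 562.7 -117.6  201.1]
12 0.0 t7.2 F [ 0.9  0.9 -0.3] tcp [ 561.9 -106.7  200.5]
16 0.09298388147726655 t7.7 F [-1.  -0.   0.3] tcp [561.1 -95.9 199. ]
20 0.20701205357909203 t8.2 F [-0.1 -0.1 -0.7] tcp [560.3 -85.2 196.9]
25 0.31492888927459717 t8.8 F [ 0.7  0.6 -0.2] tcp [559.4 -72.3 193.2]
30 0.42364862747490406 t9.4 F [ 0.2  1.6 -0.2] tcp [558.5 -59.5 188.4]
```

View pics/t30.png

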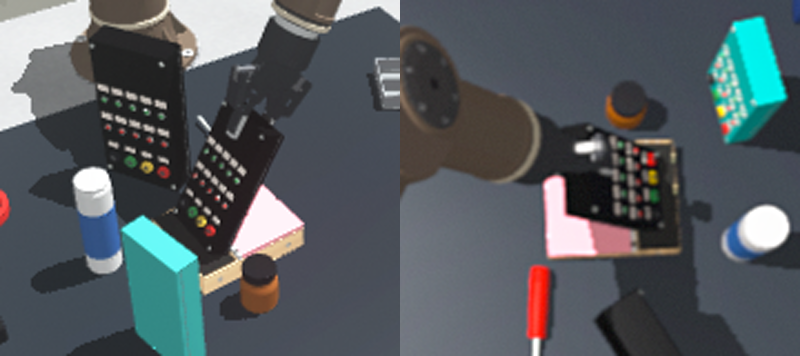

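The box rests on the front finger at about 30°, but in the top view it looks yawed, with the finger near its far edge. I'll look closer.

```bash
python3 - <<'E'
from h import *
import cv2
t=np.load("t30_top.npz")["color"][160:250,295:375,::-1];s=np.load("t30_side.npz")["color"][175:275,260:345,::-1]
cv2.imwrite("pics/t30z.png",np.hstack([cv2.resize(t,(480,540),interpolation=cv2.INTER_CUBIC),cv2.resize(s,(459,540),interpolation=cv2.INTER_CUBIC)])[:,:800])
E
```

```text
(no output)
```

View pics/t30z.png

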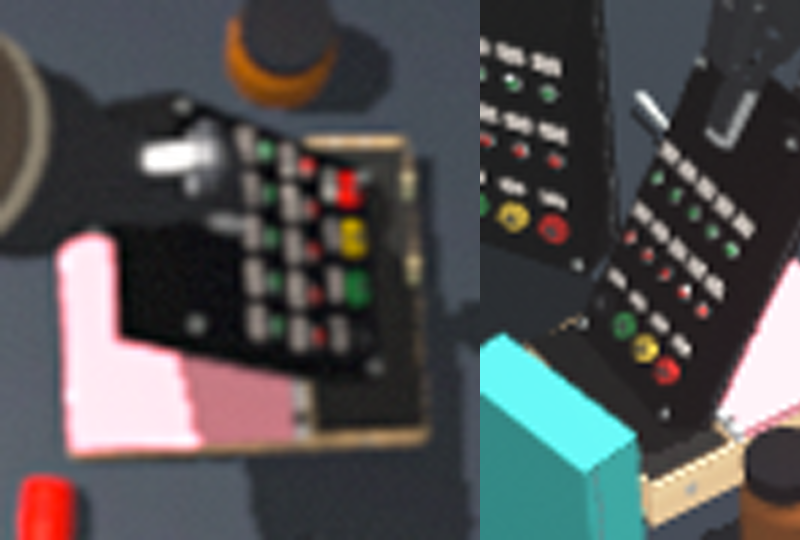

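```bash
cat >> h.py <<'E'
import cv2
def tri(s,a,t,b):
    P=[c["mtx"]@np.linalg.inv(c["cam_to_world"])[:3] for c in(s,t)]
    X=cv2.triangulatePoints(P[0],P[1],np.array(a,float),np.array(b,float))[:,0];return X[:3]/X[3]
E
python3 - <<'E'
from h import *
s=dict(np.load("t30_side.npz"));t=dict(np.load("t30_top.npz"))
S=lambda x,y:(260+(x-480+.5)/5.4-.5,175+(y+.5)/5.4-.5)
T=lambda x,y:(295+(x+.5)/6-.5,160+(y+.5)/6-.5)
for n,a,b in [("top -x",(700,60),(197,323)),("top +x",(792,143),(182,105)),("bot +x",(664,412),(365,178)),("bot -x",(582,322),(375,367)),("green",(624,324),(356,287)),("red",(666,370),(349,188))]:
    print(n,tri(s,S(*a),t,T(*b)).round(1))
st()
E
```

```text
top -x [507.4 -64.6 218. ]
top +x [601.2 -56.5 216.8]
bot +x [ 607.5 -150.2   58.1]
bot -x [ 513.8 -156.8   57.8]
green [ 549.2 -144.8   78.9]
red [ 597.2 -141.2   79.3]
t9.7 F [-0.3  1.2  0.2] tcp [558.5 -59.7 188.5]
```

The screw triangulation gives tilt 30.3°, yaw about 4.5°, slide about 11 mm, and the tool 4 mm off the box's centre line. All of it matches the plan, so I continue down.

```bash
python3 - <<'E'
from h import *
E0[0]-=3
for th in (35,40,45,50,55,60,65):
    p,R=pose(th,s=11,L=35-(th-30)*.15); arm.move_straight(p,R,v=30); st(th,round(arm.current_grasp_force(),2))
arm.hold(.2); snap("t65")
t=np.load("t65_top.npz")["color"][160:250,285:365,::-1];s=np.load("t65_side.npz")["color"][175:275,260:345,::-1]
cv2.imwrite("pics/t65z.png",np.hstack([cv2.resize(t,(480,540),interpolation=cv2.INTER_CUBIC),cv2.resize(s,(459,540),interpolation=cv2.INTER_CUBIC)])[:,:800])
E
```

```text
35 0.52 t10.3 F [0.9 1.1 0.2] tcp [554.6 -47.1 182.1]
40 0.63 t10.9 F [-0.6  2.4  0.4] tcp [553.7 -34.9 175.6]
45 0.72 t11.5 F [0.2 1.6 0.4] tcp [552.9 -23.5 168.3]
50 0.81 t12.1 F [-0.2  0.4 -1.7] tcp [552.1 -12.7 159.9]
55 0.89 t12.7 F [-0.5  1.2 -1. ] tcp [551.4  -2.5 150.4]
60 0.82 t13.4 F [-0.1 -0.5 -1.6] tcp [550.6   6.5 140.1]
65 0.88 t14.0 F [ 0.1  0.  -0.9] tcp [550.1  15.2 128.9]
```

View pics/t65z.png

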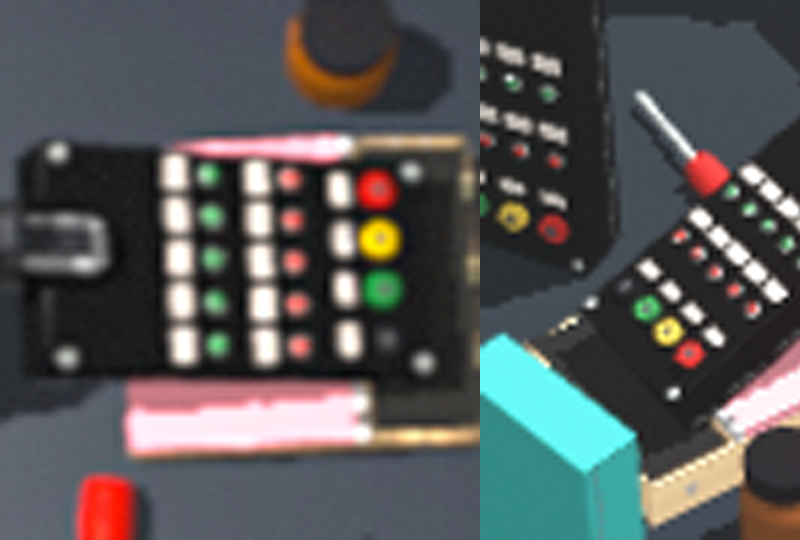

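```bash
cat >> h.py <<'E'
def pnp(t,px):
    """px: top -x, top +x, bot +x, bot -x screws in top view -> tilt, yaw, panel top/foot mid"""
    o=np.array([[-47,92.4,0],[47,92.4,0],[47,-92.4,0],[-47,-92.4,0]],float)
    _,r,v=cv2.solvePnP(o,np.array(px,float),t["mtx"],None)
    Rw=t["cam_to_world"][:3,:3]@cv2.Rodrigues(r)[0];c=(t["cam_to_world"]@np.r_[v[:,0],1])[:3]
    u=Rw[:,1]; print("tilt",np.degrees(np.arccos(u[2])).round(1),"yaw",np.degrees(np.arctan2(Rw[1,0],Rw[0,0])).round(1),"panel top",(c+100*u).round(1),"foot",(c-100*u).round(1), "heel",(c-100*u-36*Rw[:,2]*np.sign(Rw[2,2])).round(1))
E
python3 - <<'E'
from h import *
s=dict(np.load("t65_side.npz"));t=dict(np.load("t65_top.npz"))
S=lambda x,y:(260+(x-480+.5)/5.4-.5,175+(y+.5)/5.4-.5)
T=lambda x,y:(285+(x+.5)/6-.5,160+(y+.5)/6-.5)
pnp(t,[T(67,358),T(57,153),T(410,172),T(423,362)])
for n,a,b in [("bot +x",(674,392),(410,172)),("bot -x",(591,302),(423,362)),("green",(648,308),(383,290)),("red",(690,354),(378,189))]:
    print(n,tri(s,S(*a),t,T(*b)).round(1))
E
```

```text
tilt 65.6 yaw 4.6 panel top [547.5  28.  146.1] foot [ 561.8 -153.5   63.4] heel [ 560.6 -138.7   30.6]
bot +x [ 607.3 -142.2   70.3]
bot -x [ 514.  -149.7   71.3]
green [ 547.  -128.2   82.2]
red [ 595.8 -125.3   83.1]
```

At 65.6° the heel is still on the plywood and the slide is about 20 mm. I'll follow that slide and check again at 78°.

```bash
python3 - <<'E'
from h import *
E0[0]-=3
for th,sl in ((68,19),(72,21),(76,23),(79,24)):
    p,R=pose(th,s=sl,L=24,al=min(th,78)); arm.move_straight(p,R,v=25); st(th,round(arm.current_grasp_force(),2))
arm.hold(.2); snap("t79")
t=np.load("t79_top.npz")["color"][160:250,275:355,::-1];s=np.load("t79_side.npz")["color"][165:275,260:360,::-1]
cv2.imwrite("pics/t79z.png",np.hstack([cv2.resize(t,(400,450),interpolation=cv2.INTER_CUBIC),cv2.resize(s,(400,440),interpolation=cv2.INTER_CUBIC).copy() if 0 else cv2.copyMakeBorder(cv2.resize(s,(400,440),interpolation=cv2.INTER_CUBIC),0,10,0,0,0)]))
E
```

```text
68 0.9 t14.8 F [-0.6 -0.3 -1.5] tcp [549.8  17.6 120.2]
72 0.93 t15.3 F [ 0.1  0.5 -2.1] tcp [549.6  20.4 110. ]
76 0.95 t15.9 F [-0.2  1.4 -1.3] tcp [549.5  22.6  99.4]
79 0.98 t16.4 F [ 0.8  1.1 -1.1] tcp [549.3  24.4  91.5]
```

View pics/t79z.png

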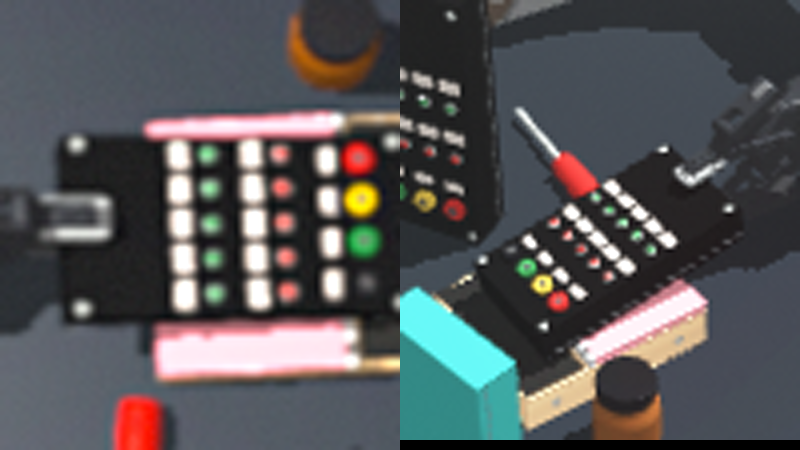

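The box is at about 79°, square to the plinth, with the lower finger under the overhanging end. My picture budget is used up, so the rest is numeric: triangulate the screws, then finish the descent.

```bash
cat >> h.py <<'E'
def screws(s,t,sp,tp):
    """refine white screw blobs near given pixels, triangulate; order top-x, top+x, bot+x, bot-x"""
    def ref(im,p):
        g=cv2.cvtColor(im,cv2.COLOR_RGB2GRAY).astype(float);x,y=np.round(p).astype(int);w=g[y-3:y+4,x-3:x+4]
        w=np.clip(w-np.percentile(w,70),0,None);yy,xx=np.mgrid[y-3:y+4,x-3:x+4];return (w*xx).sum()/w.sum(),(w*yy).sum()/w.sum()
    X=np.array([tri(s,ref(s["color"],a),t,ref(t["color"],b)) for a,b in zip(sp,tp)])
    u=(X[0]+X[1]-X[2]-X[3])/2;w=X[1]+X[2]-X[0]-X[3]
    print(X.round(1).tolist(),"tilt",np.degrees(np.arctan2(np.hypot(*u[:2]),u[2])).round(1),"yaw",np.degrees(np.arctan2(w[1],w[0])).round(1),"len",np.linalg.norm(u).round(1))
    return X
E
python3 - <<'E'
from h import *
s=dict(np.load("t79_side.npz"));t=dict(np.load("t79_top.npz"))
S=lambda x,y:(260+(x+.5)/4-.5,165+(y+.5)/4-.5)
T=lambda x,y:(275+(x+.5)/5-.5,160+(y+.5)/5-.5)
sp=[S(263,150),S(328,209),S(143,326),S(82,261)];tp=[T(82,308),T(76,145),T(393,143),T(397,300)]
X=screws(s,t,sp,tp)
E
```

```text
[[500.3, 32.0, 108.0], [594.0, 38.5, 107.5], [607.3, -142.1, 75.4], [513.5, -149.7, 74.0]] tilt 79.7 yaw 4.3 len 184.6
```

```bash
python3 - <<'E'
from h import *
E0[0]-=3
for th,dn in ((82,0),(85,-.5),(87.5,-1),(89,-1.5),(90,-3),(90,-4)):
    p,R=pose(th,s=26,L=24,al=78,dn=dn); g=arm.move_straight(p,R,v=15,guard=12); st(th,g,round(arm.current_grasp_force(),2))
arm.hold(.3)
s=arm.camera("side");t=arm.camera("top")
# predicted lying screw pixels
def proj(c,P):
    q=c["mtx"]@(np.linalg.inv(c["cam_to_world"])[:3]@np.r_[P,1]);return q[:2]/q[2]
w=np.cross(e,Z);C=E0+e*74+Z*36;C[0]-=0
C=np.array([552,-48,81.])
P=[C+e*92.4-w*47,C+e*92.4+w*47,C-e*92.4+w*47,C-e*92.4-w*47]
def near(c,p):
    g=cv2.cvtColor(c["color"],cv2.COLOR_RGB2GRAY);x,y=np.round(p).astype(int);W=g[y-5:y+6,x-5:x+6];k=np.unravel_index(W.argmax(),W.shape);return (x-5+k[1],y-5+k[0])
sp=[near(s,proj(s,q)) for q in P];tp=[near(t,proj(t,q)) for q in P];print(sp,tp)
screws(s,t,sp,tp)
np.savez("l_side.npz",**s);np.savez("l_top.npz",**t)
E
```

```text
82 False 1.01 t17.4 F [ 0.2  1.3 -1.7] tcp [549.3  24.6  83.7]
85 False 0.92 t18.1 F [-0.2 -0.4 -1.3] tcp [549.1  26.4  75.5]
87.5 False 0.98 t18.7 F [ 0.1 -0.6 -2. ] tcp [549.1  27.8  68.5]
89 False 0.97 t19.2 F [-0.5 -0.6 -1.9] tcp [549.   28.3  64. ]
90 False 0.0 t19.6 F [ 0.8  0.  -0.5] tcp [549.1  28.6  60.2]
90 False 0.33 t19.8 F [ 0.6 -0.1  1.2] tcp [549.1  28.6  59.2]
[(np.int64(327), np.int64(207)), (np.int64(344), np.int64(222)), (np.int64(297), np.int64(245)), (np.int64(282), np.int64(228))] [(np.int64(289), np.int64(223)), (np.int64(288), np.int64(190)), (np.int64(351), np.int64(187)), (np.int64(353), np.int64(220))]
[[499.8, 40.2, 79.4], [593.4, 47.0, 79.3], [607.6, -136.9, 80.0], [513.3, -144.0, 80.7]] tilt 90.3 yaw 4.2 len 184.6
```

It has landed flat at tilt 90° and yaw 4.2°, square with the plinth. I'll back off 1 mm, open slightly, withdraw and verify.

```bash
python3 - <<'E'
from h import *
E0[0]-=3
p,R=pose(90,s=26,L=24,al=78,dn=-3); arm.move_straight(p,v=15); st()
arm.set_gripper(56); st("open",arm.current_grasp_force())
q=arm.current_position()-R[:,2]*70; print(arm.move_straight(q,v=60,guard=8)); st("back")
arm.move_straight(q+[0,30,150],v=120); arm.hold(.5); st()
s=arm.camera("side");t=arm.camera("top")
sp=[(327,207),(344,222),(297,245),(282,228)];tp=[(289,223),(288,190),(351,187),(353,220)]
screws(s,t,sp,tp)
# bystanders: pixels changed since the start, away from arm/box
for n,c in(("side",s),("top",t)):
    o=np.load(f"{n}0.npz")["color"];d=(np.abs(c["color"].astype(int)-o).max(2)>60).astype(np.uint8)
    k,_,S,_=cv2.connectedComponentsWithStats(d);print(n,[r[:5].tolist() for r in S[1:] if r[4]>25])
im=t["color"].astype(int);m=((im[:,:,0]>200)&(im[:,:,1]>150)).astype(np.uint8);m[:175]=0;m[245:]=0;m[:,:295]=0;m[:,348:]=0
ys,xs=np.nonzero(m);print("foam",xs.min(),ys.min(),ys.max())
E
```

```text
t20.5 F [-0.3  1.1  0.4] tcp [548.9  28.6  59.9]
open 0.0 t20.8 F [-0.4  0.2  0.7] tcp [549.   28.6  60. ]
False
back t22.1 F [-0.7  0.1  0.3] tcp [543.8  96.4  74.6]
t24.0 F [-0.2 -1.1  0.1] tcp [544.  126.9 224.5]
[[499.9, 40.3, 79.3], [593.3, 47.0, 79.3], [607.5, -136.9, 80.0], [513.3, -144.0, 80.6]] tilt 90.3 yaw 4.2 len 184.6
side [[259, 0, 53, 59, 1691], [353, 0, 23, 8, 83], [381, 0, 58, 65, 1786], [343, 16, 114, 146, 4241], [272, 42, 73, 89, 1673], [287, 63, 24, 14, 143], [243, 83, 17, 3, 33], [391, 82, 12, 23, 126], [244, 86, 24, 12, 118], [233, 92, 3, 17, 27], [433, 111, 20, 12, 45], [279, 150, 57, 22, 512], [355, 160, 13, 7, 31], [369, 168, 17, 15, 100], [205, 175, 39, 21, 361], [397, 186, 10, 15, 61], [275, 209, 13, 14, 27], [289, 214, 45, 40, 769], [281, 227, 11, 10, 27], [285, 239, 7, 13, 35]]
top [[53, 168, 40, 57, 1603], [90, 168, 26, 46, 466], [138, 179, 131, 118, 5149], [347, 180, 17, 13, 65], [291, 187, 58, 40, 1412], [238, 189, 14, 10, 61], [286, 208, 7, 7, 44], [15, 229, 90, 80, 3755], [178, 243, 20, 27, 219], [0, 286, 243, 114, 6693], [0, 291, 22, 41, 490], [139, 291, 56, 33, 998], [231, 300, 46, 45, 1119], [60, 307, 20, 19, 212], [189, 326, 119, 70, 3097], [294, 358, 41, 22, 274], [0, 360, 16, 4, 28], [321, 361, 77, 39, 1400], [285, 383, 13, 5, 26], [271, 389, 10, 11, 40]]
foam 304 183 235
```

```bash
python3 -c "
from plant import arm
print(arm.hand_in())"
```

```text
the job is handed in; nothing more can be done
None
```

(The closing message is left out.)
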